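Slide the drying plate out over the drip tray and bar it

ROBOT

A 6-joint arm with a two-finger parallel gripper is mounted at the origin on the work surface. World frame = base frame: x ahead of the robot, y to its left, z up, the work surface at z = 0. Lengths are in m, angles in rad, forces in N, time in s.
With the tool pointing down it reaches from about 0.3 to 0.775 m from the base axis. Payload 14.6 kg.
Tool frame: the origin (TCP) lies at the centre of the arm's flange, where the gripper is bolted on; the fingertips stand 199 mm ahead of it and the grasp point (between the pads) lies ctrl.tcp_to_grasp ahead of it (ctrl.tcp_to_grasp is the distance from the TCP to the grasp point, in m); z points along the fingers, y is the line along which they close (so a half turn about z gives the same grasp; the last joint's range is limited). The gripper opens to 94 mm and grips with 3 to 60 N. Pads are 16 mm wide; open, the fingers measure 119 mm over their backs; the gripper's body (75 mm by 177 mm) begins 78 mm behind the grasp point.
Start: joints at [1.09, 0.3, 1.521, -0, 1.321, -0.067], TCP at [0.221, 0.504, 0.405] pointing down, gripper open.
Joint ranges: [-3.03, 3.03], [-0.79, 2.21], [0.23, 2.52], [-1.04, 4.18], [0, 3.07], [-2.55, 2.55]. Speed limits (rad/s): [2.22, 2.22, 2.57, 3.14, 3.14, 3.14].

INTERFACE

Orientations are given as [roll, pitch, yaw] about the fixed x, y, z axes, in that order (R = Rz(yaw) Ry(pitch) Rx(roll)).
In Python, from station import ctrl gives the robot as it stands. The module is installed in compiled form; this text tells all that it offers.
- The arm moves only by the shell command python3 -m jog 'ROWS' [OPENING] [FORCE]. ROWS is JSON, a list of rows, each a list of 6 numbers: the shift along the tool's x, y, z in cm, then the turn, a rotation vector about the tool's x, y, z in rad. In form: [[tx, ty, tz, ax, ay, az], ...]. A call has 1 to 8 rows; each row is the pose to reach, as a shift and turn from the pose commanded when the call began, along the tool's axes at that moment; what a row does not reach only later rows make up. A row lasts 1/10 s, in which the tool goes at most 50 mm and 8.59 degrees, less where a joint would pass 70% of its speed; a pose out of reach is approached as far as the arm can. A call with a gripper value outside its range is refused whole. OPENING is the opening in per cent of the stroke, from 0 (shut) to 100 (fully open), set as the call begins (- or left out, the last holds). The fingers move at their own pace and stop on an object; FORCE is the grip in N (left out, the last holds). Time passes only in rows, so rows that repeat a pose let the fingers close. It gives the time, the measured TCP pose, the force, the opening and the grip force at its end, in the units of the state.
- ctrl.get_obs(): the state, without advancing time (a new reading comes with each control period).
- ctrl.camera(name): name is "scene" or "side" or "wrist"; returns a dict with "img" (480x640x3 uint8, blue, green, red), "intrinsics" (3x3 intrinsics, pixels), "R" (3x3) and "t" (3): a world point X has camera coordinates R X + t. Camera axes: x right, y down, z forward; pixel columns grow to the right and rows downward; lengths in m; the calibration is good to about 2 mm. A picture is of the moment at which its call begins. There is no depth.
- ctrl.hand_in(): hands the job in; it is judged then, once.
The state is a dict: "time_s": time; "qpos": joint angles; "joint_vel": joint speeds; "tau": joint torques, N m; "ee_pos": TCP position; "eef_rot": TCP orientation; "force": force on the tool from outside, world axes, zero at the start; "moment": the same for the moment, N m; "grip_width": finger opening in m; "grip_force": force on a finger pad.
Only numpy, scipy, OpenCV 4.12 (cv2) and the standard library are available. Lean on these libraries where they do the work, as an engineer would, in place of code of your own. Each camera call takes 0.05 s, during which the arm holds its last target. There are 200 camera calls.

TASK

Dipped candles will hang from the slots of the thin aluminium plate: push it along the wooden board with the fingertips until its slotted end sticks out over the drip tray and the dark line across it lies along the board's edge, square to that edge and roughly midway across the board. Then push the free end of the wooden turn-bar round until the bar lies straight across over the plate, and come clear. Only push: keep the plate flat on the board, never pick it up, and leave everything else where it stands.

Things in the scene. Friction and masses are not known exactly. Their poses are not given: they have to be found in the camera images.
- board: Fixed low plywood board standing on the table like a step, 270 mm (its x) by 360 mm (its y), 60 mm high. Origin at the centre of its underside, z up; flat top 60 mm above it. The straight edge over the drip tray is its -y end, at y = -180 mm. Turned up to 17 degrees from run to run; unturned, its x points away from the robot.
- board_edge (a point): Middle of the board's upper edge on the drip-tray side (board frame 0, -180, 60 mm). Its axes are the board's.
- plate: Loose aluminium plate flat on the board, 100 mm (its x) by 190 mm (its y), 6 mm thick, about 0.3 kg. Origin: centre of its underside. Its -y end, towards the drip tray, has four open slots 8 mm wide, 40 mm deep; its plain +y end (y = +95 mm) is straight. It starts wholly on the board, turned up to 12 degrees to it, with 45 mm or more of free board behind the plain end.
- plate_line (a point): Middle of the dark line, 4 mm wide, that runs across the plate's top (along the plate's x), 50 mm from the tips of the slotted end (plate frame 0, -45, 6 mm). Axes as the plate's.
- bar (a joint): Angle of the wooden turn-bar, rad: 0 = parked beside the plate, pointing along the board's +y; 1.57 = stop, straight across over the plate, pointing along the board's +x (clockwise from above). It turns level on an upright pivot at board (-100, -110) mm, with light friction (under 2 N at the tip), and stays where it is left. Starts between 0 and 0.2.
- bar_tip (a point): Middle of the turn-bar's free end, 130 mm from its pivot, half-way up. Its y points from pivot to tip, z up. The bar is 22 mm wide and 14 mm thick; its underside is 70 mm and its top 84 mm above the table, so it passes 4 mm over the plate's top.
- drip_tray: Fixed shallow steel tray 260 x 130 mm, 25 mm high, on the table beside the board's -y edge. Origin at the centre of its underside.
- tin_cup: Bystander, leave alone: open steel cup, 48 mm wide, 60 mm high, standing on the board. Origin at the middle of its underside, or of the tool.
- weight: Bystander, leave alone: small steel weight with a knob, 32 mm wide, 44 mm high, standing on the board. Origin at the middle of its underside, or of the tool.
- jar: Bystander, leave alone: glass jar with a cap, 72 mm wide, 100 mm high, on the table beyond the board. Origin at the middle of its underside, or of the tool.
- mug: Bystander, leave alone: white mug, 80 mm wide, 90 mm high, on the table to the left of the board. Origin at the middle of its underside, or of the tool.
- wax_block: Bystander, leave alone: pale wax block 70 x 50 x 35 mm on the table to the left of the board. Origin at the middle of its underside, or of the tool.
- can: Bystander, leave alone: plain steel can with a pale lid, 74 mm wide, 110 mm high, on the table beyond the drip tray. Origin at the middle of its underside, or of the tool.
- spatula: Bystander, leave alone: spatula lying on the table at the left. Origin at the middle of its underside, or of the tool.
Mind the look-alikes: they are no part of the job. There is more than one size of the plate; the job needs the middle-sized.

How it is judged:
On the way, in this order (a step that is already met when the one before it is completed fails the run):
1. the plate's line lies along the board's edge, the plate square, with the turn-bar still off it (y of plate_line in the frame of board between -0.188 and -0.172 m and x of plate_line in the frame of board between -0.04 and 0.04 m and z of plate_line in the frame of board between 0.062 and 0.07 m and angle between the y axis of plate and the y axis of board, either way round below 0.1 rad and value of joint bar below 0.6 rad), for 0.2 s.
2. the turn-bar lies across the plate (value of joint bar above 1.35 rad), for 0.2 s.
At the end, for the whole second after the job is handed in: The middle of the plate's line is within 8 mm of the board's edge and within 40 mm of the middle of the board's width, the plate lies flat on the board, at rest and square to the edge within 0.1 rad (6 degrees), and the turn-bar is turned to at least 1.35 rad, across the plate (y of plate_line in the frame of board between -0.188 and -0.172 m and x of plate_line in the frame of board between -0.04 and 0.04 m and z of plate_line in the frame of board between 0.062 and 0.07 m and angle between the y axis of plate and the y axis of board, either way round below 0.1 rad and value of joint bar above 1.35 rad and linear speed of plate below 0.01 m/s and angle between plate's own z axis and vertical below 0.05 rad); the robot touches nothing.
It fails at once if the plate is picked up or tipped (z of plate in the frame of board above 0.07 m or z of plate in the frame of board below 0.05 m or angle between plate's own z axis and vertical above 0.12 rad).
It fails at once if a bystander is moved by more than 20 mm or tipped (distance of any of tin_cup, weight, jar, mug, wax_block, can, spatula from where it was at the start of the episode above 0.02 m or angle between any of tin_cup, weight, jar, mug, wax_block, can's own z axis and vertical above 0.3 rad).
It also fails if it takes over 54 s, if anything falls off the work surface, if the arm or the gripper's body presses on something with over 40 N, if the wrist force passes 120 N, or if a joint passes its speed limit or range.

## Working session

There is one attempt and no reset: what is moved stays moved. The work goes in short steps, Python scripts to look and compute and a shell command to move; the robot and the scene stay as the last step left them, time stands still between calls to the robot, and variables do not carry over. Pictures are saved under pics/ and viewed, at most 10 in all, crops included, and the job is handed in when it is done.

```bash
mkdir -p pics; python3 - <<'E'
from station import ctrl
import cv2,numpy as np
for n in("scene","side"):
    c=ctrl.camera(n);cv2.imwrite(f"pics/{n}0.png",c["img"])
    print(n,np.round(c["R"],3).tolist(),np.round(c["t"],3),c["intrinsics"][0],c["intrinsics"][1])
o=ctrl.get_obs();print(o["ee_pos"],o["eef_rot"],o["time_s"],o["grip_width"],ctrl.tcp_to_grasp)
E
```

```text
scene [[-0.123, 0.992, -0.015], [0.847, 0.097, -0.522], [-0.516, -0.077, -0.853]] [-0.006 -0.397  1.683] [517.84557416   0.         316.69751096] [  0.         517.84557416 245.52521095]
side [[-0.874, -0.485, -0.016], [-0.331, 0.621, -0.71], [0.354, -0.616, -0.704]] [0.492 0.172 1.149] [455.49268107   0.         315.0588605 ] [  0.         455.49268107 237.35139416]
[0.22112473 0.50355688 0.40414605] [-3.14054342e+00 -6.02253338e-05  2.72785319e+00] 0.1 0.09381547582676404 0.1804
```

View pics/scene0.png

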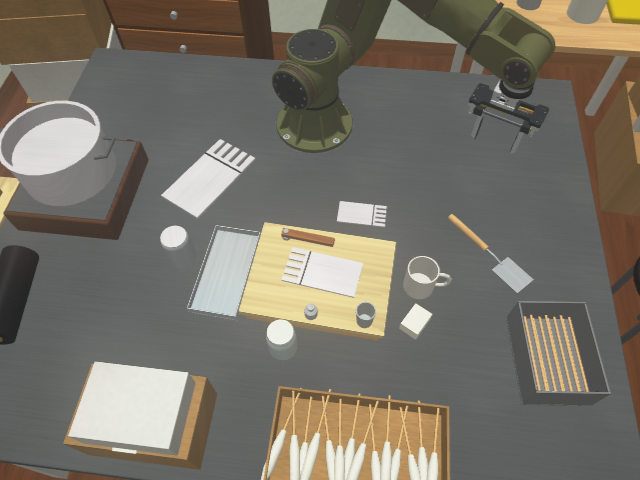

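View pics/side0.png

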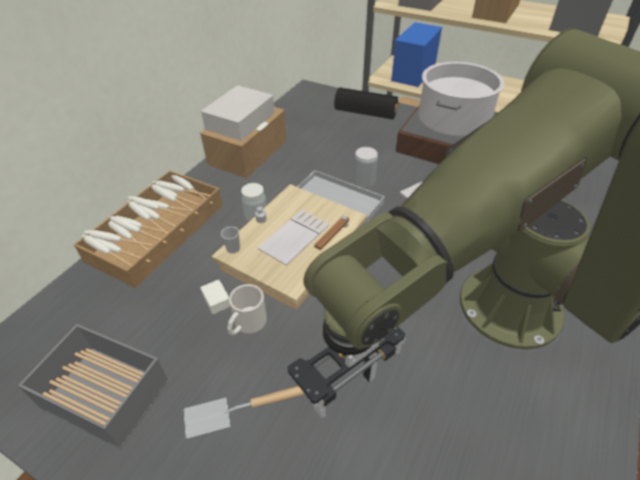

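Three slotted plates show in the scene picture: a large one at (208,178) on the table, a small one at (362,214) on the table, and the middle-sized one at (322,272) on the board. The middle-sized one is mine. The turn-bar runs from (285,234) to (335,241), and the weight (311,310) and cup (366,315) stand on the board. I'll check the choice in a close crop.

```bash
python3 - <<'E'
import cv2
i=cv2.imread("pics/scene0.png")[210:350,230:410]
cv2.imwrite("pics/crop0.png",cv2.resize(i,None,fx=4.2,fy=4.2,interpolation=cv2.INTER_CUBIC))
E
```

```text
(no output)
```

View pics/crop0.png

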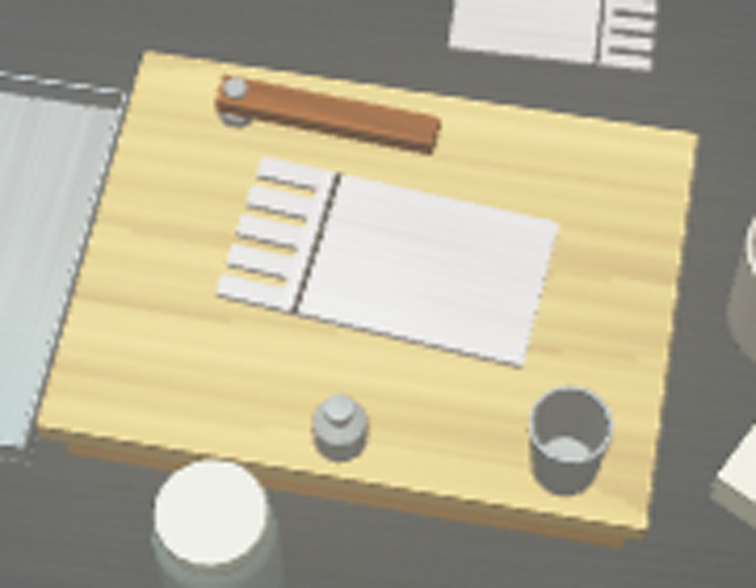

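The crop confirms it: the middle-sized plate is on the board, with tips at crop (262,157)/(217,295) and plain end at (557,223)/(522,366). The board's corners are (147,52), (697,134), (647,528) and (40,430), and the bar tip is about (438,135).

```bash
cat > h.py <<'E'
import numpy as np,cv2
from scipy.optimize import least_squares
def ray(c,uv,z):
    K=c["intrinsics"];d=np.c_[(uv-K[:2,2])/[K[0,0],K[1,1]],np.ones(len(uv))]@c["R"]
    o=-c["R"].T@c["t"];return (o+d*((z-o[2])/d[:,2])[:,None])[:,:2]
def Rz(a):return np.array([[np.cos(a),-np.sin(a)],[np.sin(a),np.cos(a)]])
def fit(P,W):
    f=lambda p:(P@Rz(p[2]).T+p[:2]-W).ravel()
    s=least_squares(f,[*W.mean(0),0]);return s.x,np.abs(s.fun).max()
E
python3 - <<'E'
from h import *
from station import ctrl
c=ctrl.camera("scene")
px=lambda L:np.array(L,float)/4.2+[230,210]-.38
B,e=fit(np.array([[-.135,-.18],[-.135,.18],[.135,.18],[.135,-.18]]),ray(c,px([[147,52],[697,134],[647,528],[40,430]]),.06))
P,e2=fit(np.array([[-.05,-.095],[.05,-.095],[-.05,.095],[.05,.095]]),ray(c,px([[262,157],[217,295],[557,223],[522,366]]),.066))
print("board",B,e,"plate",P,e2)
inb=lambda w:(w-B[:2])@Rz(B[2])
print("plate centre in board",inb(P[:2]),"rel ang",P[2]-B[2])
print("line",inb(P[:2]+Rz(P[2])@[0,-.045]))
print("bar piv,tip",inb(ray(c,px([[235,85],[440,120]]),.084)))
print("weight base,cup rim",inb(ray(c,px([[340,440]]),.06)),inb(ray(c,px([[570,423]]),.12)))
np.save("B.npy",B)
E
```

```text
board [ 0.58481544  0.08857263 -0.05865633] 0.0019628369800805956 plate [ 0.57600095  0.09227414 -0.13629067] 0.001283741398424354
plate centre in board [-0.00901632  0.00317841] rel ang -0.07763433857073161
line [-0.01250636 -0.04168605]
bar piv,tip [[-0.10499392 -0.11182556]
 [-0.10143394  0.01944332]]
weight base,cup rim [[ 0.1110209 -0.0039921]] [[0.10458088 0.12609668]]
```

```bash
cat > to.py <<'E'
# usage: to.py bx by tipz  -> shift (cm, tool axes) and turn for fingertip centre at board (bx,by), height tipz, tool y along board x
import sys; from h import *; from station import ctrl
from scipy.spatial.transform import Rotation as Ro
B=np.load("B.npy");a=[float(v) for v in sys.argv[1:4]]
o=ctrl.get_obs();R=Ro.from_euler("xyz",o["eef_rot"]);T=Ro.from_euler("xyz",[np.pi,0,B[2]+np.pi/2])
w=np.r_[B[:2]+Rz(B[2])@a[:2],a[2]]; tip=o["ee_pos"]+R.apply([0,0,.199])
b=(tip[:2]-B[:2])@Rz(B[2])
tcp=w+[0,0,.199]
print("tip board",b.round(4),"z",tip[2].round(4),"shift cm",(R.inv().apply(tcp-o["ee_pos"])*100).round(2),"turn",(R.inv()*T).as_rotvec().round(3),"F",np.round(o["force"],1),"t",o["time_s"],"q6",o["qpos"][5])
E
python3 -m jog '[[-3,-0.8,0,0,0,0.1],[-7,-1.8,0,0,0,0.2],[-11,-2.9,0,0,0,0.3],[-15,-3.9,0,0,0,0.4],[-19,-5,0,0,0,0.5],[-23,-6,0,0,0,0.6],[-27,-7,0,0,0,0.7],[-30,-7.8,0,0,0,0.8]]' 64
python3 to.py -0.005 0.125 0.15
```

```text
time_s: 0.95
ee_pos: [0.466, 0.3099, 0.4044]
eef_rot: [-3.141, 0.0, 1.923]
force: [0.4, 1.4, -0.2]
grip_width: 0.0599
grip_force: 0.0
tip board [-0.1316  0.2139] z 0.2054 shift cm [-13.21   8.06   5.54] turn [-0.    0.    0.41] F [ 0.4  1.4 -0.2] t 0.95 q6 0.16959374233815688
```

```bash
python3 -m jog '[[-3,1.8,0,0,0,0.1],[-6,3.6,0,0,0,0.2],[-9,5.4,0,0,0,0.3],[-12,7.2,1,0,0,0.41],[-13.2,8.1,3,0,0,0.41],[-13.2,8.1,5.5,0,0,0.41],[-13.2,8.1,5.5,0,0,0.41]]'
python3 to.py -0.005 0.125 0.062; python3 - <<'E'
from station import ctrl
import cv2
a=ctrl.camera("scene")["img"][200:350,230:430];b=ctrl.camera("wrist")["img"]
cv2.imwrite("pics/s1.png",cv2.hconcat([cv2.resize(a,(480,360),interpolation=2),cv2.resize(b,(320,360))]))
E
```

```text
time_s: 1.65
ee_pos: [0.5864, 0.2157, 0.3459]
eef_rot: [-3.136, 0.002, 1.517]
force: [-1.0, -0.4, -0.6]
grip_width: 0.0603
grip_force: 0.0
tip board [-0.007   0.1265] z 0.1469 shift cm [-0.18  0.14  8.49] turn [-0.006  0.002  0.005] F [-1.  -0.4 -0.6] t 1.65 q6 0.34755173529373984
```

View pics/s1.png

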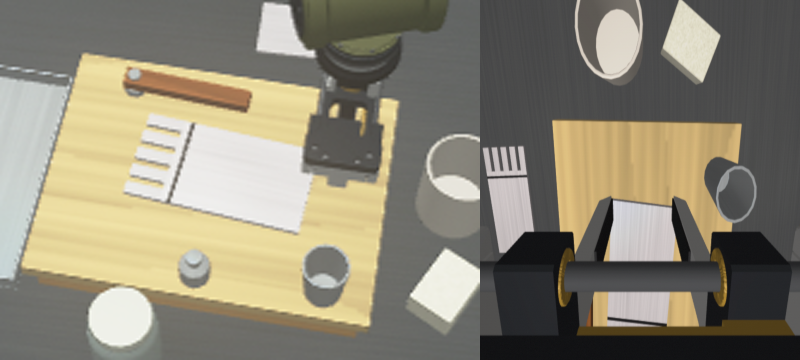

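The hand is over the free board behind the plain end, clear of the cup (left half 326,270) and the bar (190,88). Next I descend.

```bash
python3 -m jog '[[-0.2,0.1,2,0,0,0],[-0.2,0.1,4,0,0,0],[-0.2,0.1,6,0,0,0],[-0.2,0.1,7,0,0,0],[-0.2,0.1,7.8,0,0,0],[-0.2,0.1,7.8,0,0,0]]'
python3 to.py -0.005 0.125 0.062
```

```text
time_s: 2.35
ee_pos: [0.5874, 0.2143, 0.2718]
eef_rot: [-3.142, 0.0, 1.518]
force: [-0.0, 0.1, 0.1]
grip_width: 0.0599
grip_force: 0.0
tip board [-0.0048  0.1257] z 0.0728 shift cm [-0.07 -0.02  1.08] turn [-0.     0.     0.006] F [-0.   0.1  0.1] t 2.35 q6 0.3439897599382614
```

```bash
python3 -m jog '[[0,0,0.5,0,0,0.005],[0,0,1,0,0,0.005],[-0.5,0,1,0,0,0.005],[-1.2,0,1,0,0,0.005],[-2,0,1,0,0,0.005],[-3,0,1,0,0,0.005],[-4,0,1,0,0,0.005],[-4.5,0,1,0,0,0.005]]'
python3 to.py -0.005 -0.032 0.0625
```

```text
time_s: 3.15
ee_pos: [0.585, 0.168, 0.2618]
eef_rot: [3.142, -0.0, 1.512]
force: [-0.5, 2.8, 0.4]
grip_width: 0.06
grip_force: 1.2
tip board [-0.0045  0.0793] z 0.0628 shift cm [-11.13  -0.05   0.03] turn [ 0. -0. -0.] F [-0.5  2.8  0.4] t 3.15 q6 0.2782448200244191
```

Contact (2.8 N along +y), at the right height. I'll push on and stop about 15 mm short.

```bash
python3 -m jog '[[-1,0,0,0,0,0],[-2,0,0,0,0,0],[-3,0,0,0,0,0],[-4,0,0,0,0,0],[-5,0,0,0,0,0],[-6,0,0,0,0,0],[-7,0,0,0,0,0],[-8,0,0,0,0,0]]' >/dev/null
python3 -m jog '[[-0.8,0,0,0,0,0],[-1.3,0,0,0,0,0],[-1.6,0,0,0,0,0],[-1.6,0,0,0,0,0]]'
python3 to.py -0.005 -0.032 0.0625; python3 - <<'E'
from station import ctrl
import cv2
a=ctrl.camera("scene")["img"];cv2.imwrite("pics/s2full.png",a)
cv2.imwrite("pics/s2.png",cv2.resize(a[210:340,210:380],None,fx=4.2,fy=4.2,interpolation=2))
E
```

```text
time_s: 4.35
ee_pos: [0.5794, 0.0729, 0.2616]
eef_rot: [-3.141, 0.001, 1.513]
force: [-0.4, -0.1, 0.7]
grip_width: 0.0603
grip_force: 0.0
tip board [-0.0045 -0.016 ] z 0.0626 shift cm [-1.61 -0.05  0.01] turn [-0.     0.001  0.   ] F [-0.4 -0.1  0.7] t 4.35 q6 0.12106618029520734
```

View pics/s2.png

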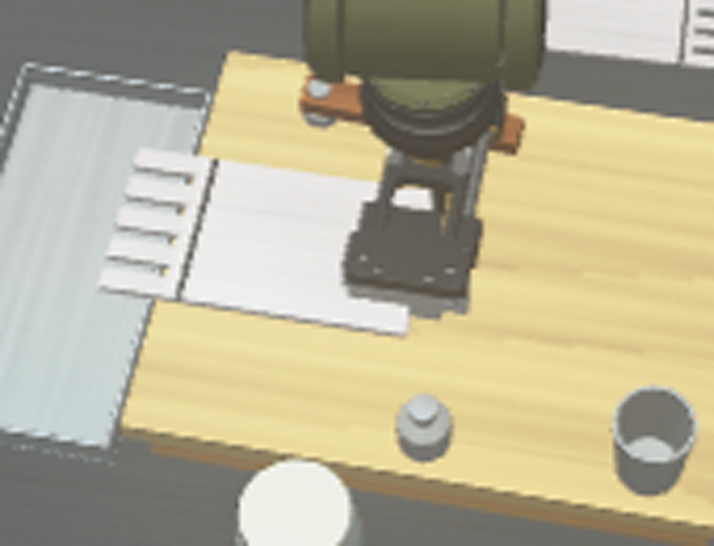

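The plate is square, with slot tips at (138,150) and (102,288), line from (213,160) to (182,300), and board edge from (230,52) to (122,430). The line is a little short of the edge.

```bash
python3 - <<'E'
from h import *
from station import ctrl
c=ctrl.camera("scene");B=np.load("B.npy")
px=lambda L:np.array(L,float)/4.2+[210,210]-.38
inb=lambda w:(w-B[:2])@Rz(B[2])
print("corners",inb(ray(c,px([[230,52],[122,430]]),.06)))
print("line ends,tips,plain far",inb(ray(c,px([[213,160],[182,300],[138,150],[102,288],[405,335]]),.066)))
E
```

```text
corners [[-0.13519048 -0.17914164]
 [ 0.13564926 -0.17931079]]
line ends,tips,plain far [[-0.05005643 -0.16907922]
 [ 0.04921373 -0.16410989]
 [-0.04908526 -0.21734135]
 [ 0.04967992 -0.2138788 ]
 [ 0.04894408 -0.02720087]]
```

```bash
python3 -m jog '[[-0.4,0,0,0,0,0],[-0.8,0,0,0,0,0],[-1.1,0,0,0,0,0],[-1.3,0,0,0,0,0],[-1.4,0,0,0,0,0],[-1.4,0,0,0,0,0]]'
python3 to.py -0.005 -0.032 0.0625; python3 - <<'E'
from station import ctrl
import cv2
a=ctrl.camera("scene")["img"]
cv2.imwrite("pics/s3.png",cv2.resize(a[210:330,210:330],None,fx=5,fy=5,interpolation=2))
E
```

```text
time_s: 5.05
ee_pos: [0.5786, 0.0591, 0.2617]
eef_rot: [3.142, 0.0, 1.513]
force: [-0.3, -0.4, -0.3]
grip_width: 0.0605
grip_force: 0.0
tip board [-0.0044 -0.0298] z 0.0627 shift cm [-0.23 -0.05  0.02] turn [0.    0.    0.001] F [-0.3 -0.4 -0.3] t 5.05 q6 0.0972265901057464
```

View pics/s3.png

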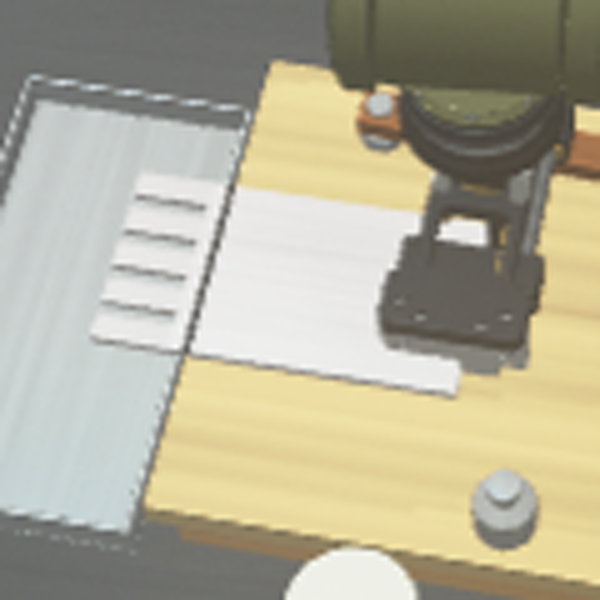

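```bash
python3 - <<'E'
from h import *
from station import ctrl
c=ctrl.camera("scene");B=np.load("B.npy")
px=lambda L:np.array(L,float)/5+[210,210]-.4
inb=lambda w:(w-B[:2])@Rz(B[2])
print("corners",inb(ray(c,px([[271,62],[147,508]]),.06)))
print("line ends,tips",inb(ray(c,px([[232,187],[188,352],[139,172],[91,338]]),.066)))
for th in np.arange(0,1.56,.15):
    n=np.array([np.cos(th),-np.sin(th)]);u=np.array([np.sin(th),np.cos(th)])
    print(round(th,2),(np.array([-.1,-.11])+.105*u-n*(.011+.0125*n[0]-.008*n[1])).round(4))
E
python3 -m jog '[[1,0,0,0,0,0],[3,0,-0.2,0,0,0],[4,0,-3,0,0,0],[4,0,-6,0,0,0],[4,0,-6,0,0,0]]' 0
python3 to.py -0.14 -0.005 0.12
```

```text
corners [[-0.13492175 -0.18070839]
 [ 0.13342876 -0.17905789]]
line ends,tips [[-0.05023289 -0.18086515]
 [ 0.04883969 -0.17923441]
 [-0.05078538 -0.23165462]
 [ 0.04961985 -0.22997309]]
0.0 [-0.1235 -0.005 ]
0.15 [-0.1086 -0.0025]
0.3 [-0.0931 -0.0022]
0.45 [-0.0775 -0.0043]
0.6 [-0.062  -0.0088]
0.75 [-0.0472 -0.0157]
0.9 [-0.0333 -0.0251]
1.05 [-0.0209 -0.0368]
1.2 [-0.0105 -0.0505]
1.35 [-0.0023 -0.066 ]
1.5 [ 0.0033 -0.0828]
time_s: 5.65
ee_pos: [0.5814, 0.1004, 0.3257]
eef_rot: [3.135, -0.001, 1.514]
force: [0.6, 0.6, -0.4]
grip_width: 0.0232
grip_force: 0.0
tip board [-0.0029  0.0118] z 0.1267 shift cm [ -1.64 -13.59   0.58] turn [ 0.006 -0.001  0.002] F [ 0.6  0.6 -0.4] t 5.65 q6 0.1659444479173397
```

The line is on the edge (about -0.180) and the plate is square and centred, so I'll move behind the bar near its free end. Tool x is board +y and tool y is board +x.

```bash
python3 -m jog '[[-0.3,-3,0,0,0,0],[-0.8,-6.5,0,0,0,0],[-1.2,-10,0,0,0,0],[-1.6,-13,0,0,0,0],[-1.6,-13.8,0.5,0,0,0],[-1.6,-13.8,0.5,0,0,0],[-1.6,-13.8,0.5,0,0,0]]'
python3 to.py -0.14 -0.005 0.073; python3 - <<'E'
from station import ctrl
import cv2
a=ctrl.camera("scene")["img"][200:330,200:360];b=ctrl.camera("side")["img"][170:310,200:400]
cv2.imwrite("pics/s4.png",cv2.hconcat([cv2.resize(a,(400,325),interpolation=2),cv2.resize(b,(400,325),interpolation=2)]))
E
```

```text
time_s: 6.35
ee_pos: [0.4431, 0.0915, 0.3166]
eef_rot: [3.141, -0.0, 1.513]
force: [-0.3, 0.8, -0.1]
grip_width: 0.0005
grip_force: 0.0
tip board [-0.1416 -0.0053] z 0.1176 shift cm [0.04 0.17 4.46] turn [ 0.    -0.     0.001] F [-0.3  0.8 -0.1] t 6.35 q6 0.1806477235214212
```

View pics/s4.png

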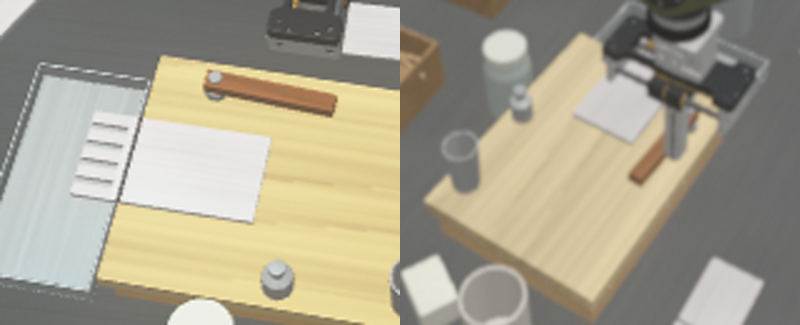

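Left half: the plate's line is on the edge. Right half: the closed fingers are outside the bar's free half and clear of it. Now I go down and sweep.

```bash
python3 -m jog '[[0,0,2,0,0,0],[0,0,3.5,0,0,0],[0,0,4.4,0,0,0],[0,0,4.4,0,0,0],[0.1,1,4.4,0,0,0],[0.2,2,4.4,0,0,0],[0.3,3.3,4.4,0,0,0],[0.3,4.1,4.4,0,0,0]]'; python3 to.py -0.0775 -0.0043 0.073
```

```text
time_s: 7.25
ee_pos: [0.4847, 0.0919, 0.2731]
eef_rot: [3.141, -0.0, 1.513]
force: [-0.7, -0.8, -0.2]
grip_width: 0.0004
grip_force: 0.4
tip board [-0.0999 -0.0025] z 0.0741 shift cm [-0.18  2.26  0.12] turn [ 0.001 -0.     0.001] F [-0.7 -0.8 -0.2] t 7.25 q6 0.17133822906413
```

```bash
python3 -m jog '[[0,0.8,0,0,0,0],[-0.2,2.2,0,0,0,0],[-0.65,3.8,0,0,0,0],[-1.3,5.3,0,0,0,0],[-2.2,6.7,0,0,0,0],[-3.4,7.9,0,0,0,0],[-4.1,8.5,0,0,0,0],[-4.8,8.9,0,0,0,0]]'; python3 to.py 0.0033 -0.0828 0.074
python3 -m jog '[[-0.8,0.4,0,0,0,0],[-1.6,0.8,0,0,0,0],[-2.4,1.1,0,0,0,0],[-3,1.3,0,0,0,0],[-3.3,1.4,0,0,0,0],[-3.3,1.4,0,0,0,0]]'; python3 to.py 0.0055 -0.091 0.074
```

```text
time_s: 8.05
ee_pos: [0.5698, 0.0382, 0.2726]
eef_rot: [-3.142, -0.0, 1.512]
force: [-0.2, 1.3, -0.2]
grip_width: 0.0005
grip_force: 0.4
tip board [-0.0121 -0.0512] z 0.0736 shift cm [-3.16  1.54 -0.04] turn [-0. -0.  0.] F [-0.2  1.3 -0.2] t 8.05 q6 0.061071874059353194
time_s: 8.65
ee_pos: [0.5815, 0.0047, 0.2727]
eef_rot: [3.141, 0.0, 1.512]
force: [1.1, 0.1, 0.3]
grip_width: 0.0008
grip_force: 0.0
tip board [ 0.0017 -0.0839] z 0.0737 shift cm [-0.71  0.39 -0.03] turn [0. 0. 0.] F [1.1 0.1 0.3] t 8.65 q6 0.0036363142862516898
```

```bash
python3 -m jog '[[-0.3,0.1,0,0,0,0],[-0.6,0.1,0,0,0,0],[-0.6,0.1,0,0,0,0],[1,0.1,0,0,0,0],[3,0.1,-1,0,0,0],[5,0.1,-5,0,0,0],[8,0.1,-10,0,0,0]]' >/dev/null
python3 -m jog '[[5,0,-2,0,0,0],[10,0,-4,0,0,0],[14,0,-4,0,0,0],[14,0,-4,0,0,0],[14,0,-4,0,0,0]]'; python3 - <<'E'
from station import ctrl
import cv2
a=ctrl.camera("scene")["img"]
cv2.imwrite("pics/s5.png",cv2.resize(a[210:330,210:350],None,fx=5,fy=5,interpolation=2))
E
```

```text
time_s: 9.85
ee_pos: [0.5945, 0.222, 0.4051]
eef_rot: [-3.141, 0.001, 1.515]
force: [-0.2, -0.8, -0.1]
grip_width: 0.0004
grip_force: 0.0
```

View pics/s5.png

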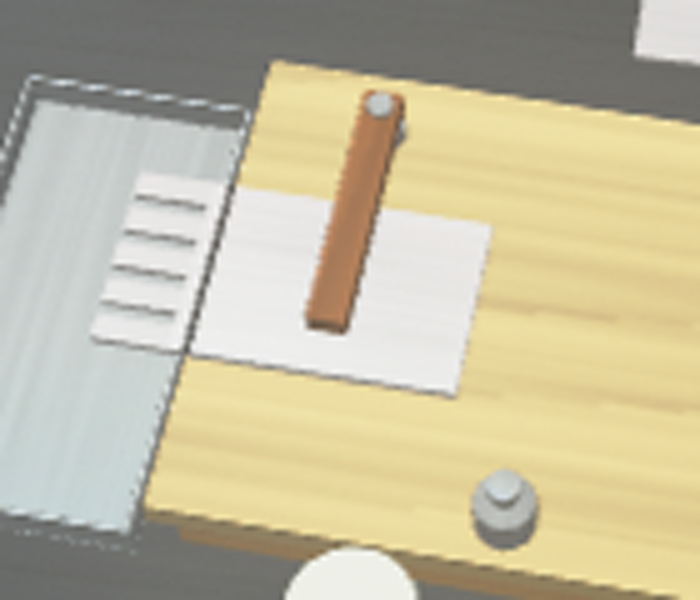

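The plate is unchanged, with its line on the edge from (232,187) to (188,352). The bar runs from (382,104) to (330,320), nearly parallel to the edge at about 1.53 rad, and the hand is clear.

```bash
python3 -c "
from station import ctrl
print(ctrl.hand_in())"
```

```text
the job is handed in; nothing more can be done
None
```

The job is handed in, with no verdict returned: by the last camera check the plate's dark line lies along the board's edge, square and centred to within a few mm, and the turn-bar lies across the plate at about 1.53 rad, with the arm clear.

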